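# Close and latch the dental articulator

### The arm

A 6-joint arm with a two-finger parallel gripper is mounted at the origin on a cart in front of the work surface, level with it; the furniture and walls round the work are solid. World frame = base frame: x ahead of the robot, y to its left, z up, the work surface at z = 0. Lengths are in mm, angles in rad, forces in N, time in s.
With the tool pointing down it reaches from about 275 to 750 mm from the base axis. Payload 10.2 kg.
Tool frame: the origin (TCP) lies midway between the tips of the shut fingers; the grasp point (between the pads) lies 19 mm behind it; z points along the fingers, y is the line along which they close (so a half turn about z gives the same grasp; the last joint's range is limited). The gripper opens to 88 mm and grips with 3 to 60 N. Pads are 18 mm wide; open, the fingers measure 123 mm over their backs; the gripper's body (75 mm by 187 mm) begins 45 mm behind the grasp point.
Start: joints at [-1.338, 0.313, 1.498, -0, 1.331, -0.223], TCP at [231.084, -471.414, 238.72] pointing down, gripper open.
Joint ranges: [-2.94, 2.94], [-0.97, 2.17], [0.19, 2.56], [-1.23, 4.37], [0.02, 3.11], [-2.88, 2.88]. Speed limits (rad/s): [2.39, 2.39, 3.01, 3.14, 3.14, 3.14].

### API

Orientations are given as a unit quaternion [w, x, y, z].
In Python, from workcell import manip gives the robot as it stands.
- The arm moves only by the tool drive_tool, never from a script. Its argument "rows" is a list of rows, each an object with "xyz": the shift along the tool's x, y, z in mm, a list of three; "twist": the turn, a rotation vector about the tool's x, y, z in rad, a list of three. A call has exactly 8 rows; each row shifts and turns the commanded pose from where the row before left it, along the tool's axes as they then stand; what a row does not reach is not made up. A row lasts 1/10 s, in which the tool goes at most 50 mm and 8.59 degrees, less where a joint would pass 70% of its speed; a pose out of reach is approached as far as the arm can. A call with a gripper value outside its range is refused whole. "claw" is the opening, from 0 (shut) to 1 (fully open), set as the call begins (left out, the last holds). The fingers move at their own pace and stop on an object; the grip force is fixed at half the most. Time passes only in rows, so rows that do not move let the fingers close, or fill a call up. It gives the time, the measured TCP pose, the force, the opening and the grip force at its end, in the units of the state.
- manip.get_state(): the state, without advancing time (a new reading comes with each control period).
- manip.read_camera(name): name is "scene" or "top" or "wrist"; returns the picture (400x640x3 uint8, red, green, blue); there is no depth.
- manip.camera_params(name): a dict with "camera_matrix" (3x3 intrinsics, pixels), "world_to_cam" (4x4, takes a point from world to camera coordinates). Camera axes: x right, y up, looking along -z (the intrinsics and any distortion apply to the point x, -y, -z); pixel columns grow to the right and rows downward; lengths in mm; the calibration is good to about 2 mm. A picture is of the moment at which its call begins: read the wrist's pose just before it. camera_params takes no time and is no camera call; for the wrist camera it gives the pose at the moment of the call.
- manip.sign_off(): hands the job in; it is judged then, once.
Trained networks look in the newest picture that a camera, given by its name, has taken for a name from the list of things; names that differ only in an ending like _2 or _b are one class to them, and where a whole thing is asked for, a point or a joint stands for the part that bears it (a point fixed in the world has none). Each returns a list of dicts, best first, with "conf" (0 to 1); they miss things now and then, are a little off and sometimes report something else, mostly with a low value. They report only what shows in the picture. A call takes as long as a camera call.
- manip.cut_out(target, camera): "pixels" (400x640 bool, what is visible of it).
- manip.tip_of(target, camera): "point" ([x, y, z] in mm, in world coordinates, good to about 4 mm: a listed point, or the origin of a listed thing).
The state is a dict: "time": time; "qpos": joint angles; "dq": joint speeds; "joint_torque": joint torques, N m; "position": TCP position; "tool_rot": TCP orientation; "ft_force": force on the tool from outside, world axes, zero at the start; "wrist_torque": the same for the moment, N m; "finger_gap": finger opening in mm; "gripper_force": force on a finger pad.
Only numpy, scipy, OpenCV 4.12 (cv2) and the standard library are available. Lean on these libraries where they do the work, as an engineer would, in place of code of your own. Each camera call takes 0.05 s, during which the arm holds its last target. There are 200 camera calls.

### The job

Close the articulator by pushing with the fingertips: tip its raised upper arm forward over the hinge and press it gently down until it is fully closed and the steel pin at its front stands on the small black table; then push the thumb tab of the latch on its right side forward until the latch is hooked fully over the cross pin. Only push: do not slam the arm, do not lift or tip the articulator or shove it along the desk, and leave the dental models and the wax puck beside it where they are.

Things in the scene. Friction and masses are not known exactly. Their poses are not given: they have to be found in the camera images.
- articulator: aluminium dental articulator (hinged holder for a pair of plaster casts), loose on three rubber feet, 1.4 kg, about 165 x 130 mm, 116 mm high when closed. Origin on the desk under its middle; -x points to its front (nearest the robot), +y to its left, +z up. Lower frame with lower cast is 61 mm high; the latch is on its right side (-y)
- upper_member (a joint): angle of the upper arm (carries the upper cast): 0 = closed, level, upper side 115.5 mm above the desk, front pin on the table; 1.57 = straight up; 1.95 = back stop. Starts at 1.5 to 1.75. Stiff hinge: the arm stays where it is left; 2 to 4 N at its end move it. The arm is a bar 36 mm wide, 12 mm thick, reaching 128 mm from the hinge axis
- upper_hinge (a point): middle of the arm's hinge axis, which runs along the articulator's y: at x = +50, z = +95 mm of the articulator, between two posts at y = +-49 mm (13 mm thick, 18 mm deep, tops 108 mm high). Axes as the articulator's
- push_face (a point): middle of the arm's outer side (upper side when closed, rear side when open), 100 mm along the arm from the hinge axis and 20.5 mm off it; a good place to push. z points out of this face, -x along the arm to its free end 28 mm on. Flat here; a screw head 5 mm high, 16 mm wide lies 34 mm nearer the hinge. The cast is on the other side
- latch (a joint): angle of the latch: 0 = upright, its nose hooked over the cross pin that sticks out to the right of the closed upper arm; 0.50 = leaning furthest back. Starts at 0.34 to 0.46. Stiff: stays where it is left; about 2 N on the tab move it. Pushed upright too early, its nose blocks the arm from closing
- latch_pivot (a point): pivot of the latch, at x = +12, y = -63, z = +45 mm of the articulator; the latch turns about the articulator's y here. Axes as the articulator's
- thumb_tab (a point): centre of the rear face of the latch's thumb tab: a ribbed steel plate 28 mm high, 4 mm thick, free from y = -67 to -94 mm of the articulator, 59 mm from the pivot. x points out of the rear face, where it is pushed. With the latch hooked it stands upright at x = +25, y = -81, z = +104 mm of the articulator
- tan_cast: tan plaster dental model, 55 x 60 x 42 mm, loose on the desk to the right of and a little behind the articulator; origin under its centre; leave it alone
- resin_cast: peach-coloured dental model, 52 x 64 x 38 mm, loose behind the articulator; origin under its centre; leave it alone
- wax_puck: red round wax puck with two teeth, 37 mm across, 24 mm high, loose at the articulator's front right; origin under its centre; leave it alone

How it is judged (in metres and radians):
On the way, in this order (a step that is already met when the one before it is completed fails the run):
1. the upper arm is pushed over and fully down while the latch still leans back (value of joint upper_member below 0.04 rad and value of joint latch above 0.2 rad), for 0.1 s.
2. the latch is pushed forward until it hooks over the cross pin, the arm still closed (value of joint latch below 0.08 rad and value of joint upper_member below 0.04 rad), for 0.1 s.
At the end, for the whole second after the job is handed in: The upper arm is closed to within 0.04 rad, the latch is hooked to within 0.08 rad of upright, and the articulator stands level and still on the desk (all of step 2 and angle between articulator's own z axis and vertical below 0.05 rad and height (world z) of articulator below 0.006 m and linear speed of articulator below 0.01 m/s); the robot touches nothing.
It fails at once if the articulator was lifted (origin more than 15 mm up) or tipped by more than 0.15 rad (height (world z) of articulator above 0.015 m or angle between articulator's own z axis and vertical above 0.15 rad).
It fails at once if the articulator was shoved more than 30 mm along the desk (distance of articulator from where it was at the start of the episode above 0.03 m).
It fails at once if the upper arm was slammed (closing faster than 4 rad/s) (velocity of joint upper_member below -4 rad/s).
It fails at once if the robot pressed on the articulator with more than 45 N (contact force between any of the fingers, the arm and articulator above 45 N).
It fails at once if a model or the wax puck was moved by more than 20 mm (distance of any of tan_cast, resin_cast, wax_puck from where it was at the start of the episode above 0.02 m).
It also fails if it takes over 45 s, if anything falls off the work surface, if the arm or the gripper's body presses on something with over 40 N, if the wrist force passes 120 N, or if a joint passes its speed limit or range.

## Working session

There is one attempt and no reset: what is moved stays moved. The work goes in short steps, Python scripts to look and compute and a tool call to move; the robot and the scene stay as the last step left them, time stands still between calls to the robot, and variables do not carry over. Pictures are saved under pics/ and viewed, at most 10 in all, crops included, and the job is handed in when it is done.

Besides the shell and the picture viewer there is one more tool, called after "Emit:" as a command line: name --argument value ..., lists and objects as JSON in quotes. drive_tool: Moves the arm, as the interface text tells. Its arguments: {"type":"object","properties":{"rows":{"type":"array"},"claw":{"type":"number"}},"required":["rows"]}

```bash
mkdir -p pics
cat > h.py <<'E'
import numpy as np, cv2
from workcell import manip
def tips(cam, names):
    for n in names:
        try:
            r=manip.tip_of(n,cam)
            print(cam,n,[(np.round(d['point'],1).tolist(),round(d['conf'],2)) for d in r[:2]])
        except Exception as e: print(cam,n,e)
def pic(cam,name):
    im=manip.read_camera(cam); cv2.imwrite(f'pics/{name}.png',im[:,:,::-1]); return im
def proj(cam,P):
    c=manip.camera_params(cam);P=np.atleast_2d(P)
    q=(np.c_[P,np.ones(len(P))]@np.array(c['world_to_cam']).T)[:,:3]*[1,-1,-1]
    u=q@np.array(c['camera_matrix']).T
    return u[:,:2]/u[:,2:]
E
python3 - <<'E'
from h import *
a=pic('scene','s1');b=pic('top','t1')
N=['articulator','upper_hinge','push_face','latch_pivot','thumb_tab','tan_cast','resin_cast','wax_puck']
tips('scene',N);tips('top',N)
s=manip.get_state();print(s['time'],s['position'],s['tool_rot'],s['finger_gap'])
cv2.imwrite('pics/both.png',cv2.resize(np.vstack([a,b])[:,:,::-1],(480,600)))
E
```

```text
scene articulator []
scene upper_hinge []
scene push_face []
scene latch_pivot [([478.5, -349.2, 43.9], 0.96)]
scene thumb_tab [([506.0, -372.7, 96.5], 0.87)]
scene tan_cast [([503.7, -447.2, 0.2], 0.4)]
scene resin_cast [([596.9, -302.9, -1.5], 0.66)]
scene wax_puck [([428.8, -371.3, -0.7], 0.65)]
top articulator [([472.4, -347.6, 46.4], 0.74), ([477.1, -283.7, 4.0], 0.7)]
top upper_hinge []
top push_face [([539.1, -296.4, 194.2], 0.71)]
top latch_pivot []
top thumb_tab [([507.5, -373.2, 94.8], 0.73)]
top tan_cast [([501.2, -446.6, -5.2], 0.66)]
top resin_cast [([599.2, -304.6, 2.6], 0.63)]
top wax_puck [([426.2, -372.3, 2.4], 0.53)]
0.9 [ 231.09115506 -471.39973462  238.71887413] [-2.09410705e-05  9.74138258e-01  2.25952769e-01 -6.36607259e-06] 88.01363063407554
```

View pics/both.png

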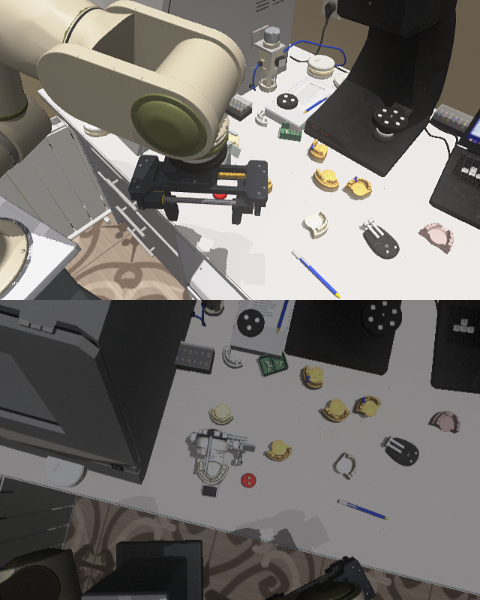

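Scene view: the gripper hides the articulator. Top view: the articulator is at about (215,455), the red puck at (248,480) and the tan cast at (278,450). Its yaw comes out near -9.5°, so I'm moving in for a closer look.

Emit:
drive_tool --rows '[{"xyz":[40,-10,-20],"twist":[0,0,0]},{"xyz":[42,-10,-16],"twist":[0,0,0]},{"xyz":[44,-10,-16],"twist":[0,0,0]},{"xyz":[44,-10,-16],"twist":[0,0,0]},{"xyz":[44,-10,-12],"twist":[0,0,0]},{"xyz":[0,0,0],"twist":[0,0,0.14]},{"xyz":[0,0,0],"twist":[0,0,0.14]},{"xyz":[0,0,0],"twist":[0,0,0.14]}]' --claw 0

```text
time: 1.7
position: [401.5, -332.0, 318.7]
tool_rot: [0.0, 1.0, 0.015, -0.0]
ft_force: [-0.4, 0.3, 0.0]
finger_gap: 25.9
gripper_force: 0.0
```

Run:
```python
from h import *
N=['articulator','upper_hinge','push_face','latch_pivot','thumb_tab','tan_cast','resin_cast','wax_puck']
a=pic('wrist','w1');tips('wrist',N)
b=pic('scene','s2');tips('scene',N[:5])
s=manip.get_state();print(s['time'],s['position'],s['tool_rot'],s['finger_gap'])
print(np.linalg.inv(manip.camera_params('wrist')['world_to_cam']).round(2))
cv2.imwrite('pics/both2.png',cv2.resize(np.vstack([a,b])[:,:,::-1],(480,600)))
```

```text
wrist articulator [([475.7, -287.9, 2.0], 0.72)]
wrist upper_hinge []
wrist push_face [([534.8, -293.9, 194.6], 0.7), ([506.7, -372.7, 97.3], 0.53)]
wrist latch_pivot [([472.3, -351.6, 45.2], 0.78), ([503.1, -446.5, 0.1], 0.63)]
wrist thumb_tab [([507.6, -372.9, 94.0], 0.87)]
wrist tan_cast [([503.8, -445.9, 3.9], 0.58)]
wrist resin_cast [([598.6, -303.5, 0.5], 0.8), ([509.8, -374.0, 94.8], 0.34)]
wrist wax_puck [([425.0, -370.1, -2.3], 0.94)]
scene articulator [([474.1, -286.9, 3.9], 0.71)]
scene upper_hinge [([524.0, -297.3, 90.5], 0.91)]
scene push_face [([540.4, -300.6, 198.6], 0.67)]
scene latch_pivot [([476.5, -351.3, 46.3], 0.65)]
scene thumb_tab [([508.2, -373.1, 94.6], 0.66)]
2.45 [ 401.22683946 -332.31674286  318.72568161] [1.44130329e-06 9.99837541e-01 1.80247744e-02 9.35557062e-06] 0.6219439702767745
[[ 3.0000e-02  9.5000e-01  3.1000e-01  4.8208e+02]
 [-1.0000e+00  3.0000e-02  1.0000e-02 -3.2864e+02]
 [-0.0000e+00 -3.1000e-01  9.5000e-01  4.6302e+02]
 [ 0.0000e+00  0.0000e+00  0.0000e+00  1.0000e+00]]
```

View pics/both2.png

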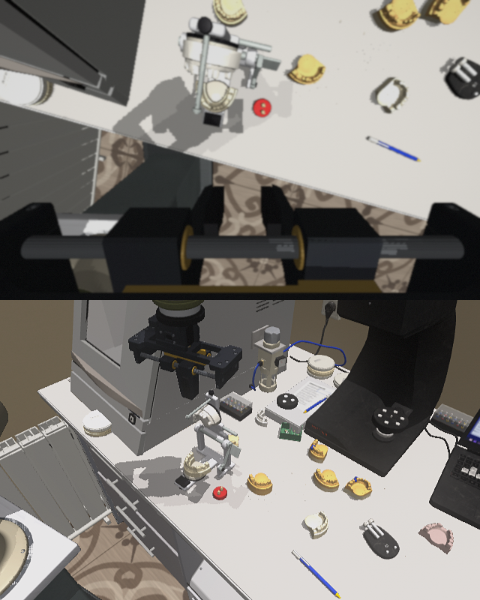

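Run:
```python
from h import *
from scipy.optimize import least_squares
def model(p):
    x,y,w,t,l=p; c,s=np.cos(w),np.sin(w)
    L=np.array([[0,0,0],[50,0,95],[50-100*np.cos(t)+20.5*np.sin(t),0,95+100*np.sin(t)+20.5*np.cos(t)],[12,-63,45],
     [12+13*np.cos(l)+59*np.sin(l),-81,45-13*np.sin(l)+59*np.cos(l)]])
    return L@np.array([[c,s,0],[-s,c,0],[0,0,1]])+[x,y,0]
obs=[(0,[477.1,-283.7,4]),(0,[475.7,-287.9,2]),(0,[474.1,-286.9,3.9]),(1,[524,-297.3,90.5]),(2,[539.1,-296.4,194.2]),(2,[534.8,-293.9,194.6]),(2,[540.4,-300.6,198.6]),
(3,[478.5,-349.2,43.9]),(3,[472.3,-351.6,45.2]),(3,[476.5,-351.3,46.3]),(3,[472.4,-347.6,46.4])]+[(4,v) for v in([506,-372.7,96.5],[507.5,-373.2,94.8],[507.6,-372.9,94],[508.2,-373.1,94.6])]
f=lambda p:np.concatenate([model(p)[i]-v for i,v in obs])
r=least_squares(f,[476,-286,-.16,1.6,.4],loss='soft_l1',f_scale=3);print(r.x.round(3));print(model(r.x).round(1));print(f(r.x).reshape(-1,3).round(1))
# desk points: cabinet corners by scene and wrist pixels
def ray(cam,u,v,z=0):
    c=manip.camera_params(cam);K=np.array(c['camera_matrix']);T=np.linalg.inv(c['world_to_cam'])
    d=T[:3,:3]@(np.linalg.inv(K)@[u,v,1]*[1,-1,-1]);o=T[:3,3];return (o+d*(z-o[2])/d[2]).round(0)
print(ray('scene',200,210),ray('wrist',170,140),ray('top',182,238))
a=cv2.imread('pics/s2.png')[60:320,60:420].copy();
P=model(r.x)
for q in proj('scene',P): cv2.circle(a,tuple(np.int32((q-[60,60]))),2,(0,255,0),-1)
a=cv2.resize(a,None,fx=1.6,fy=1.6)
b=cv2.imread('pics/w1.png')
for q in proj('wrist',P): cv2.circle(b,tuple(np.int32(q)),2,(0,255,0),-1)
b=cv2.resize(b[0:180,150:440],None,fx=2,fy=2)[:, :576]
w=max(a.shape[1],b.shape[1]);pad=lambda i:cv2.copyMakeBorder(i,0,0,0,w-i.shape[1],0)
m=np.vstack([pad(a),pad(b)]);m=cv2.resize(m,None,fx=590/m.shape[0],fy=590/m.shape[0]);cv2.imwrite('pics/m.png',m)
```

```text
[ 4.75155e+02 -2.85811e+02 -1.75000e-01  1.50900e+00  3.93000e-01]
[[ 475.2 -285.8    0. ]
 [ 524.4 -294.5   95. ]
 [ 538.5 -297.   196.1]
 [ 476.  -349.9   45. ]
 [ 506.9 -373.7   94.5]]
[[-1.9 -2.1 -4. ]
 [-0.5  2.1 -2. ]
 [ 1.1  1.1 -3.9]
 [ 0.4  2.8  4.5]
 [-0.6 -0.6  1.9]
 [ 3.7 -3.1  1.5]
 [-1.9  3.6 -2.5]
 [-2.5 -0.7  1.1]
 [ 3.7  1.7 -0.2]
 [-0.5  1.4 -1.3]
 [ 3.6 -2.3 -1.4]
 [ 0.9 -1.  -2. ]
 [-0.6 -0.5 -0.3]
 [-0.7 -0.8  0.5]
 [-1.3 -0.6 -0.1]]
[ 441. -130.    0.] [425. -98.   0.] [441. -86.   0.]
```

View pics/m.png

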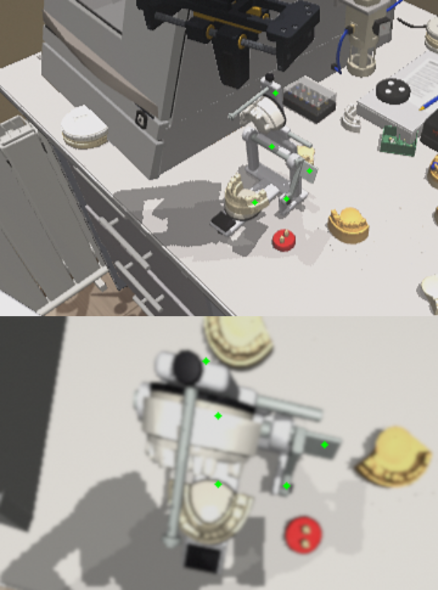

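The fit gives the articulator at (475,-286), yaw -0.175, arm 1.51 and latch 0.39. In the wrist crop the bar end and knob, near (190,365), sit a few mm left of the predicted push point (205,360). I'll check that from directly above and behind.

Emit:
drive_tool --rows '[{"xyz":[30,-6,0],"twist":[0,0,0.0]},{"xyz":[40,-8,0],"twist":[0,0,0]},{"xyz":[40,-8,0],"twist":[0,0,0]},{"xyz":[40,-6,0],"twist":[0,0,0]},{"xyz":[0,0,0],"twist":[0,0,0.105]},{"xyz":[0,0,0],"twist":[0,0,0.105]},{"xyz":[0,0,0],"twist":[0,0,0]},{"xyz":[0,0,0],"twist":[0,0,0]}]'

```text
time: 3.25
position: [550.1, -299.0, 318.8]
tool_rot: [-0.0, 0.996, -0.086, 0.0]
ft_force: [1.6, 0.5, 0.3]
finger_gap: 0.4
gripper_force: 0.0
```

Run:
```python
from h import *
N=['articulator','upper_hinge','push_face','latch_pivot','thumb_tab']
a=pic('wrist','w2');tips('wrist',N)
s=manip.get_state();print(s['time'],s['position'],s['tool_rot'],s['ft_force'])
x,y,w,t,l=475.2,-285.8,-.175,1.509,.393
c,sn=np.cos(w),np.sin(w)
W=lambda L:np.array(L)@np.array([[c,sn,0],[-sn,c,0],[0,0,1]])+[x,y,0]
arm=lambda d,n,yy:[50-d*np.cos(t)+n*np.sin(t),yy,95+d*np.sin(t)+n*np.cos(t)]
b=a[:,:,::-1].copy()
box=[arm(128,20.5,18),arm(128,20.5,-18),arm(80,20.5,-18),arm(80,20.5,18)]
posts=[[41,s_*q,108] for s_ in(1,-1) for q in(42.5,55.5)]+[[59,s_*q,108] for s_ in(1,-1) for q in(42.5,55.5)]
for P,col in((box,(0,255,0)),(posts,(0,0,255)),([arm(100,20.5,0)],(255,0,0))):
    for q in proj('wrist',W(P)): cv2.circle(b,tuple(np.int32(q)),2,col,-1)
cv2.imwrite('pics/w2o.png',b)
```

```text
wrist articulator []
wrist upper_hinge [([524.0, -292.9, 92.0], 0.72), ([535.7, -291.7, 195.2], 0.61)]
wrist push_face [([534.4, -292.9, 192.3], 0.71)]
wrist latch_pivot [([472.9, -350.2, 48.2], 0.82)]
wrist thumb_tab [([509.7, -373.8, 95.5], 0.49)]
3.55 [ 550.0324349  -299.03744323  318.83693724] [ 3.17181956e-05  9.96232286e-01 -8.67250070e-02  7.05707422e-05] [-0.17880031 -1.18800993  0.31213327]
```

View pics/w2o.png

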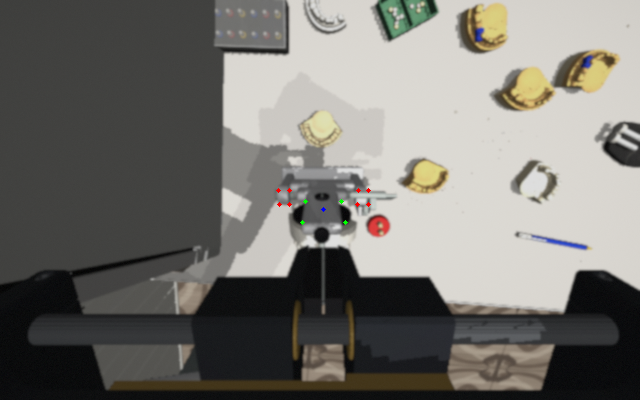

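Run:
```python
import cv2
b=cv2.imread('pics/w2.png')[155:265,250:420]
cv2.imwrite('pics/w2c.png',cv2.resize(b,None,fx=4.5,fy=4.5,interpolation=cv2.INTER_CUBIC))
```

```text
(no output)
```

View pics/w2c.png

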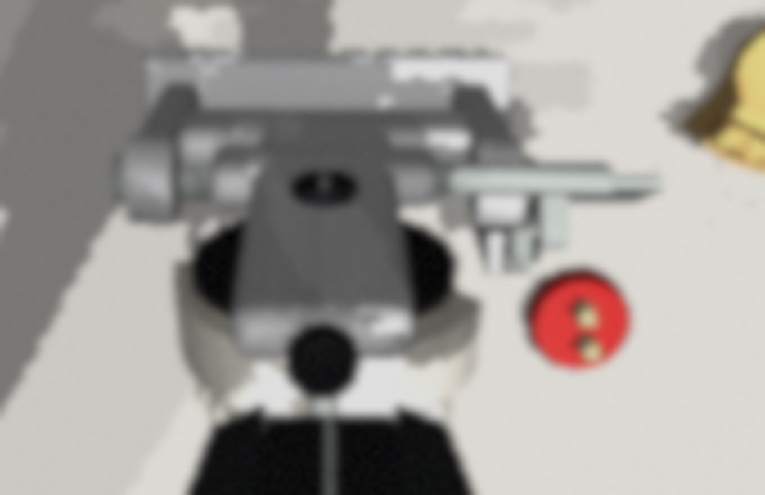

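The outer-face edge is at v≈223, u 303–342, centred about 1 mm left of prediction, so the model holds. The screw head is at (322,197). The bar is clear behind for approach.

Emit:
drive_tool --rows '[{"xyz":[19,-1,0],"twist":[0,0,0]},{"xyz":[0,0,25],"twist":[0,0,0]},{"xyz":[0,0,35],"twist":[0,0,0]},{"xyz":[0,0,35],"twist":[0,0,0]},{"xyz":[0,0,25],"twist":[0,0,0]},{"xyz":[-4,0,0],"twist":[0,0,0]},{"xyz":[-4,0,0],"twist":[0,0,0]},{"xyz":[-4,0,0],"twist":[0,0,0]}]'

```text
time: 4.35
position: [557.3, -299.6, 200.8]
tool_rot: [0.001, 0.996, -0.087, 0.001]
ft_force: [0.9, 0.0, 0.1]
finger_gap: 0.2
gripper_force: 0.0
```

Run:
```python
from h import *
s=manip.get_state();p=s['position'];print(s['time'],p.round(1) if hasattr(p,'round') else p,s['ft_force'])
d=np.array(p)[:2]-[475.2,-285.8];c,sn=np.cos(-.175),np.sin(-.175);print('local',d@[c,sn],d@[-sn,c])
for t in np.arange(1.5,-.05,-.1):
    print(round(t,2),round(59-100*np.cos(t)+20.5*np.sin(t),1),round(95+100*np.sin(t)+20.5*np.cos(t),1))
```

```text
4.35 [ 557.3 -299.6  200.8] [0.92696785 0.0211872  0.08645183]
local 83.2930912961966 0.7302480544294352
1.5 72.4 196.2
1.4 62.2 197.0
1.3 52.0 196.8
1.2 41.9 195.6
1.1 31.9 193.4
1.0 22.2 190.2
0.9 12.9 186.1
0.8 4.0 181.0
0.7 -4.3 175.1
0.6 -12.0 168.4
0.5 -18.9 160.9
0.4 -25.1 152.8
0.3 -30.5 144.1
0.2 -34.9 135.0
0.1 -38.5 125.4
-0.0 -41.0 115.5
```

Emit:
drive_tool --rows '[{"xyz":[-4,0,0],"twist":[0,0,0]},{"xyz":[-4,0,0],"twist":[0,0,0]},{"xyz":[-4,0,0],"twist":[0,0,0]},{"xyz":[-5,0,0],"twist":[0,0,0]},{"xyz":[-5,0,0],"twist":[0,0,0]},{"xyz":[-5,0,0],"twist":[0,0,0]},{"xyz":[-5,0,1],"twist":[0,0,0]},{"xyz":[-5,0,2],"twist":[0,0,0]}]'

```text
time: 5.15
position: [520.4, -292.7, 195.8]
tool_rot: [0.0, 0.996, -0.087, 0.0]
ft_force: [2.0, -0.9, 1.7]
finger_gap: 0.7
gripper_force: 1.1
```

```bash
cat >> h.py <<'E'
def loc():
    s=manip.get_state();p=np.array(s['position']);d=p[:2]-[475.2,-285.8];c,sn=np.cos(-.175),np.sin(-.175)
    print(round(s['time'],2),'local',(d@[c,sn]).round(1),(d@[-sn,c]).round(1),p[2].round(1),'F',np.round(s['ft_force'],1))
E
python3 - <<'E'
from h import *
loc()
pic('scene','s3');pic('wrist','w3')
tips('scene',['push_face','articulator','latch_pivot','thumb_tab']);tips('wrist',['push_face'])
loc()
a=cv2.imread('pics/s3.png')[60:320,160:420];cv2.imwrite('pics/s3c.png',cv2.resize(a,None,fx=2.2,fy=2.2,interpolation=cv2.INTER_CUBIC))
E
```

```text
5.15 local 45.7 1.0 195.8 F [ 2.  -0.9  1.7]
scene push_face [([514.1, -290.9, 199.7], 0.94)]
scene articulator [([477.2, -287.1, 6.2], 0.58)]
scene latch_pivot [([477.2, -354.5, 47.3], 0.64)]
scene thumb_tab [([507.7, -372.5, 92.8], 0.94)]
wrist push_face []
5.5 local 46.0 1.1 195.4 F [-0.2 -0.7 -1.1]
```

View pics/s3c.png

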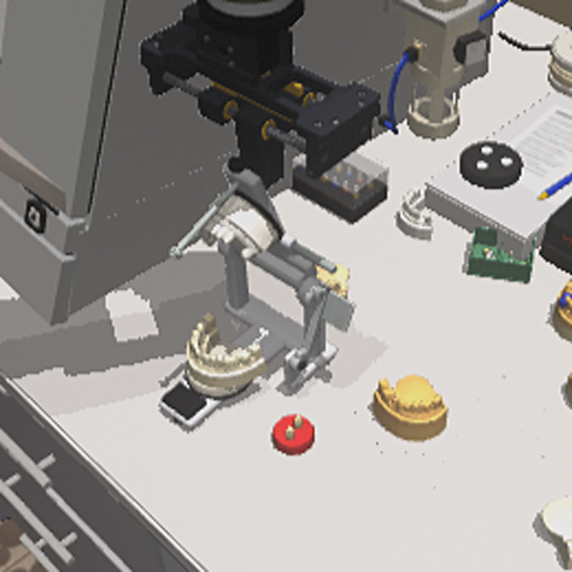

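The scene crop shows the fingertip behind the bar at (255,180), with the arm tipped to about 1.25 rad, the base unmoved and the latch leaning back.

Emit:
drive_tool --rows '[{"xyz":[-6,0,0.8],"twist":[0,0,0]},{"xyz":[-6,0,1.2],"twist":[0,0,0]},{"xyz":[-6,0,1.5],"twist":[0,0,0]},{"xyz":[-6,0,2],"twist":[0,0,0]},{"xyz":[-6,0,2.3],"twist":[0,0,0]},{"xyz":[-6,0,2.8],"twist":[0,0,0]},{"xyz":[-5,0,3],"twist":[0,0,0]},{"xyz":[-5,0,3.4],"twist":[0,0,0]}]'

```text
time: 6.3
position: [475.0, -284.8, 178.5]
tool_rot: [0.0, 0.996, -0.087, -0.0]
ft_force: [1.4, -0.5, 0.1]
finger_gap: 0.4
gripper_force: 0.6
```

```bash
python3 -c "
from h import *
loc()"
```

```text
6.3 local -0.4 1.0 178.5 F [ 1.4 -0.5  0.1]
```

Emit:
drive_tool --rows '[{"xyz":[-5,0,3.5],"twist":[0,0,0]},{"xyz":[-4.5,0,3.8],"twist":[0,0,0]},{"xyz":[-4,0,4],"twist":[0,0,0]},{"xyz":[-4,0,4.3],"twist":[0,0,0]},{"xyz":[-3.5,0,4.5],"twist":[0,0,0]},{"xyz":[-3.5,0,4.7],"twist":[0,0,0]},{"xyz":[-3,0,4.8],"twist":[0,0,0]},{"xyz":[-3,0,5],"twist":[0,0,0]}]'

```text
time: 7.1
position: [445.1, -279.5, 143.7]
tool_rot: [-0.0, 0.996, -0.087, -0.0]
ft_force: [-0.9, 0.3, 1.1]
finger_gap: 0.2
gripper_force: 0.5
```

Run:
```python
from h import *
loc()
pic('scene','s4')
tips('scene',['push_face','articulator','latch_pivot','thumb_tab'])
a=cv2.imread('pics/s4.png')[60:320,160:420];cv2.imwrite('pics/s4c.png',cv2.resize(a,None,fx=2.2,fy=2.2,interpolation=cv2.INTER_CUBIC))
```

```text
7.1 local -30.8 1.0 143.7 F [-0.9  0.3  1.1]
scene push_face [([435.3, -280.4, 145.4], 0.78)]
scene articulator [([472.3, -284.2, 3.7], 0.81)]
scene latch_pivot [([475.3, -352.7, 43.7], 0.75)]
scene thumb_tab [([507.4, -371.7, 95.2], 0.79), ([500.6, -447.1, 1.7], 0.54)]
```

View pics/s4c.png

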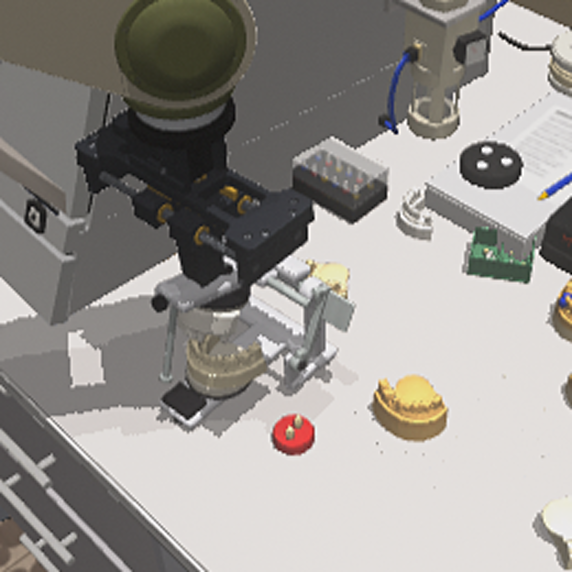

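The arm is at about 0.3 rad, its front pin (165,375) just above the table (185,400); the base is still.

Emit:
drive_tool --rows '[{"xyz":[-2,0,4],"twist":[0,0,0]},{"xyz":[-2,0,4],"twist":[0,0,0]},{"xyz":[-2,0,4],"twist":[0,0,0]},{"xyz":[-1.5,0,4],"twist":[0,0,0]},{"xyz":[-1,0,4],"twist":[0,0,0]},{"xyz":[-1,0,3],"twist":[0,0,0]},{"xyz":[-1,0,2],"twist":[0,0,0]},{"xyz":[0,0,1],"twist":[0,0,0]}]'

```text
time: 8.15
position: [434.9, -277.7, 117.9]
tool_rot: [-0.0, 0.996, -0.087, -0.0]
ft_force: [-0.5, 0.2, 1.0]
finger_gap: 0.0
gripper_force: 0.4
```

```bash
python3 -c "
from h import *
loc()"
```

```text
8.15 local -41.1 1.0 117.9 F [-0.5  0.2  1. ]
```

Emit:
drive_tool --rows '[{"xyz":[0,0,0.4],"twist":[0,0,0]},{"xyz":[0,0,0.4],"twist":[0,0,0]},{"xyz":[0,0,0.4],"twist":[0,0,0]},{"xyz":[0,0,0.3],"twist":[0,0,0]},{"xyz":[0,0,0.3],"twist":[0,0,0]},{"xyz":[0,0,0.3],"twist":[0,0,0]},{"xyz":[0,0,0],"twist":[0,0,0]},{"xyz":[0,0,0],"twist":[0,0,0]}]'

```text
time: 8.95
position: [435.1, -277.7, 116.0]
tool_rot: [-0.0, 0.996, -0.087, 0.0]
ft_force: [0.9, -0.0, -0.1]
finger_gap: 0.5
gripper_force: 0.0
```

Emit:
drive_tool --rows '[{"xyz":[0,0,0.2],"twist":[0,0,0]},{"xyz":[0,0,0.2],"twist":[0,0,0]},{"xyz":[0,0,0.2],"twist":[0,0,0]},{"xyz":[0,0,0.1],"twist":[0,0,0]},{"xyz":[0,0,0],"twist":[0,0,0]},{"xyz":[0,0,0],"twist":[0,0,0]},{"xyz":[0,0,0],"twist":[0,0,0]},{"xyz":[0,0,0],"twist":[0,0,0]}]'

```text
time: 9.75
position: [435.1, -277.7, 115.8]
tool_rot: [0.0, 0.996, -0.087, 0.0]
ft_force: [-1.4, 1.6, 5.5]
finger_gap: 0.8
gripper_force: 3.2
```

Emit:
drive_tool --rows '[{"xyz":[0,0,0.3],"twist":[0,0,0]},{"xyz":[0,0,0.3],"twist":[0,0,0]},{"xyz":[0,0,0.2],"twist":[0,0,0]},{"xyz":[0,0,0],"twist":[0,0,0]},{"xyz":[0,0,0],"twist":[0,0,0]},{"xyz":[0,0,0],"twist":[0,0,0]},{"xyz":[0,0,0],"twist":[0,0,0]},{"xyz":[0,0,0],"twist":[0,0,0]}]'

```text
time: 10.55
position: [435.1, -277.8, 115.7]
tool_rot: [0.0, 0.996, -0.087, 0.0]
ft_force: [-4.7, 3.7, 14.1]
finger_gap: 0.3
gripper_force: 6.6
```

Run:
```python
from h import *
loc()
pic('scene','s5')
tips('scene',['push_face','articulator','latch_pivot','thumb_tab'])
```

```text
10.55 local -40.9 0.9 115.7 F [-4.7  3.7 14.1]
scene push_face [([426.3, -277.1, 118.4], 0.79)]
scene articulator []
scene latch_pivot []
scene thumb_tab [([504.0, -372.9, 97.3], 0.77)]
```

The arm is closed: a hard stop at z 115.7 with 14 N. Next I retreat and go behind the thumb tab.

Emit:
drive_tool --rows '[{"xyz":[0,0,-15],"twist":[0,0,0]},{"xyz":[0,0,-35],"twist":[0,0,0]},{"xyz":[30,22,0],"twist":[0,0,0]},{"xyz":[30,22,0],"twist":[0,0,0]},{"xyz":[30,22,0],"twist":[0,0,0]},{"xyz":[30,22,0],"twist":[0,0,0]},{"xyz":[0,0,0],"twist":[0,0,0]},{"xyz":[0,0,0],"twist":[0,0,0]}]'

```text
time: 11.6
position: [537.8, -385.0, 163.5]
tool_rot: [-0.001, 0.996, -0.087, -0.001]
ft_force: [-0.4, -0.0, -0.7]
finger_gap: 0.2
gripper_force: 0.0
```

Run:
```python
from h import *
loc()
b=pic('wrist','w6')
tips('wrist',['push_face','articulator','upper_hinge','thumb_tab'])
a=pic('scene','s6')
tips('scene',['push_face','articulator','latch_pivot','thumb_tab']);loc()
a=cv2.resize(a[120:300,160:380],None,fx=2.4,fy=2.4,interpolation=cv2.INTER_CUBIC)
cv2.imwrite('pics/s6c.png',a[:,:,::-1])
```

```text
11.6 local 78.9 -86.8 163.5 F [-0.4 -0.  -0.7]
wrist push_face []
wrist articulator [([477.8, -288.4, 1.0], 0.9)]
wrist upper_hinge [([522.1, -291.2, 94.2], 0.8)]
wrist thumb_tab []
scene push_face [([428.9, -277.8, 118.3], 0.93)]
scene articulator [([473.8, -285.4, 5.6], 0.86)]
scene latch_pivot [([477.2, -350.8, 46.6], 0.64)]
scene thumb_tab [([503.9, -372.6, 97.1], 0.59)]
12.1 local 79.0 -86.8 164.7 F [-0.2 -0.2  0.9]
```

View pics/s6c.png

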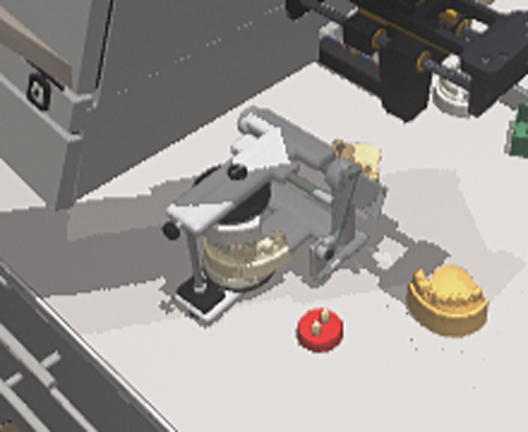

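Arm closed, pin (200,290) on the table, latch and tab at (370,195) still leaning back, and the fingers are clear behind it.

Emit:
drive_tool --rows '[{"xyz":[0,0,17],"twist":[0,0,0]},{"xyz":[0,0,22],"twist":[0,0,0]},{"xyz":[0,0,20],"twist":[0,0,0]},{"xyz":[0,0,11],"twist":[0,0,0]},{"xyz":[-3,0,0],"twist":[0,0,0]},{"xyz":[-3,0,0],"twist":[0,0,0]},{"xyz":[-3,0,0],"twist":[0,0,0]},{"xyz":[-3,0,0],"twist":[0,0,0]}]'

```text
time: 12.9
position: [526.1, -383.3, 95.5]
tool_rot: [0.001, 0.996, -0.087, 0.001]
ft_force: [-0.3, 0.3, 0.4]
finger_gap: 0.2
gripper_force: 0.0
```

Emit:
drive_tool --rows '[{"xyz":[-2,0,0],"twist":[0,0,0]},{"xyz":[-2,0,0],"twist":[0,0,0]},{"xyz":[-2,0,0],"twist":[0,0,0]},{"xyz":[-2,0,0],"twist":[0,0,0]},{"xyz":[-2,0,0],"twist":[0,0,0]},{"xyz":[-2,0,0],"twist":[0,0,0]},{"xyz":[-2,0,0],"twist":[0,0,0]},{"xyz":[-2,0,0],"twist":[0,0,0]}]'

```text
time: 13.7
position: [510.2, -380.3, 94.4]
tool_rot: [-0.0, 0.996, -0.087, -0.0]
ft_force: [1.8, -0.2, 1.0]
finger_gap: 0.4
gripper_force: 0.8
```

Run:
```python
from h import *
loc()
pic('scene','s7');tips('scene',['push_face','articulator','thumb_tab'])
```

```text
13.7 local 50.9 -86.9 94.4 F [ 1.8 -0.2  1. ]
scene push_face [([426.5, -279.1, 115.9], 0.75)]
scene articulator [([469.3, -282.4, 0.8], 0.92)]
scene thumb_tab [([495.4, -369.8, 103.6], 0.82)]
```

Emit:
drive_tool --rows '[{"xyz":[-2,0,0],"twist":[0,0,0]},{"xyz":[-2,0,0],"twist":[0,0,0]},{"xyz":[-2,0,0],"twist":[0,0,0]},{"xyz":[-2,0,0],"twist":[0,0,0]},{"xyz":[-2,0,0],"twist":[0,0,0]},{"xyz":[-1.5,0,0],"twist":[0,0,0]},{"xyz":[-1,0,0],"twist":[0,0,0]},{"xyz":[-1,0,0],"twist":[0,0,0]}]'

```text
time: 14.7
position: [497.0, -377.9, 94.5]
tool_rot: [-0.0, 0.996, -0.087, -0.0]
ft_force: [1.1, 0.1, 1.0]
finger_gap: 0.3
gripper_force: 0.5
```

Emit:
drive_tool --rows '[{"xyz":[-0.5,0,0],"twist":[0,0,0]},{"xyz":[-0.5,0,0],"twist":[0,0,0]},{"xyz":[-0.5,0,0],"twist":[0,0,0]},{"xyz":[-0.5,0,0],"twist":[0,0,0]},{"xyz":[0,0,0],"twist":[0,0,0]},{"xyz":[0,0,0],"twist":[0,0,0]},{"xyz":[0,0,0],"twist":[0,0,0]},{"xyz":[0,0,0],"twist":[0,0,0]}]'

```text
time: 15.5
position: [495.1, -377.6, 94.4]
tool_rot: [-0.0, 0.996, -0.087, -0.0]
ft_force: [-0.3, -0.9, -0.7]
finger_gap: 0.5
gripper_force: 0.2
```

Run:
```python
from h import *
loc()
pic('scene','s8');tips('scene',['push_face','articulator','thumb_tab'])
```

```text
15.5 local 35.6 -86.9 94.4 F [-0.3 -0.9 -0.7]
scene push_face [([427.8, -278.7, 117.7], 0.64), ([523.1, -290.5, 87.5], 0.49)]
scene articulator [([474.7, -286.1, 5.7], 0.86)]
scene thumb_tab [([482.1, -367.0, 107.0], 0.76)]
```

Emit:
drive_tool --rows '[{"xyz":[-0.4,0,0],"twist":[0,0,0]},{"xyz":[-0.4,0,0],"twist":[0,0,0]},{"xyz":[-0.4,0,0],"twist":[0,0,0]},{"xyz":[-0.4,0,0],"twist":[0,0,0]},{"xyz":[-0.3,0,0],"twist":[0,0,0]},{"xyz":[0,0,0],"twist":[0,0,0]},{"xyz":[0,0,0],"twist":[0,0,0]},{"xyz":[0,0,0],"twist":[0,0,0]}]'

```text
time: 16.5
position: [493.7, -377.4, 94.7]
tool_rot: [0.0, 0.996, -0.087, 0.001]
ft_force: [5.2, -0.4, -0.0]
finger_gap: 0.4
gripper_force: 2.6
```

Emit:
drive_tool --rows '[{"xyz":[-0.3,0,0],"twist":[0,0,0]},{"xyz":[-0.3,0,0],"twist":[0,0,0]},{"xyz":[-0.2,0,0],"twist":[0,0,0]},{"xyz":[0,0,0],"twist":[0,0,0]},{"xyz":[0,0,0],"twist":[0,0,0]},{"xyz":[0,0,0],"twist":[0,0,0]},{"xyz":[0,0,0],"twist":[0,0,0]},{"xyz":[0,0,0],"twist":[0,0,0]}]'

```text
time: 17.3
position: [492.9, -377.3, 94.7]
tool_rot: [0.0, 0.996, -0.087, 0.001]
ft_force: [4.8, -1.4, 0.3]
finger_gap: 0.5
gripper_force: 2.7
```

Run:
```python
from h import *
loc()
a=pic('scene','s9');tips('scene',['push_face','articulator','thumb_tab','latch_pivot','upper_hinge'])
pic('wrist','w9');tips('wrist',['articulator','upper_hinge','wax_puck'])
pic('top','t9');tips('top',['articulator','thumb_tab'])
x,y=475.2,-285.8;c,sn=np.cos(-.175),np.sin(-.175)
W=lambda L:np.array(L)@np.array([[c,sn,0],[-sn,c,0],[0,0,1]])+[x,y,0]
b=cv2.resize(a[140:250,200:380],None,fx=4.4,fy=4.4,interpolation=cv2.INTER_CUBIC)[:,:,::-1].copy()
for P,col in (([[25,-67,118],[25,-94,118],[25,-67,90],[25,-94,90],[12,-63,45]],(0,255,0)),([[-78,18,115.5],[-78,-18,115.5]],(0,0,255))):
    for q in proj('scene',W(P)): cv2.circle(b,tuple(np.int32((q-[200,140])*4.4)),3,col,-1)
cv2.imwrite('pics/s9c.png',b)
```

```text
17.3 local 33.4 -87.0 94.7 F [ 4.8 -1.4  0.3]
scene push_face [([427.4, -277.3, 118.1], 0.9)]
scene articulator [([472.4, -286.4, 1.6], 0.61)]
scene thumb_tab [([482.2, -369.3, 110.8], 0.81), ([524.0, -292.3, 90.7], 0.52)]
scene latch_pivot [([474.7, -353.5, 43.5], 0.76)]
scene upper_hinge [([518.9, -291.0, 92.2], 0.85), ([428.0, -368.6, -0.3], 0.38)]
wrist articulator [([476.6, -287.1, -0.9], 0.62)]
wrist upper_hinge [([521.6, -292.3, 93.5], 0.97)]
wrist wax_puck []
top articulator [([474.9, -283.5, 0.2], 0.73)]
top thumb_tab []
```

View pics/s9c.png

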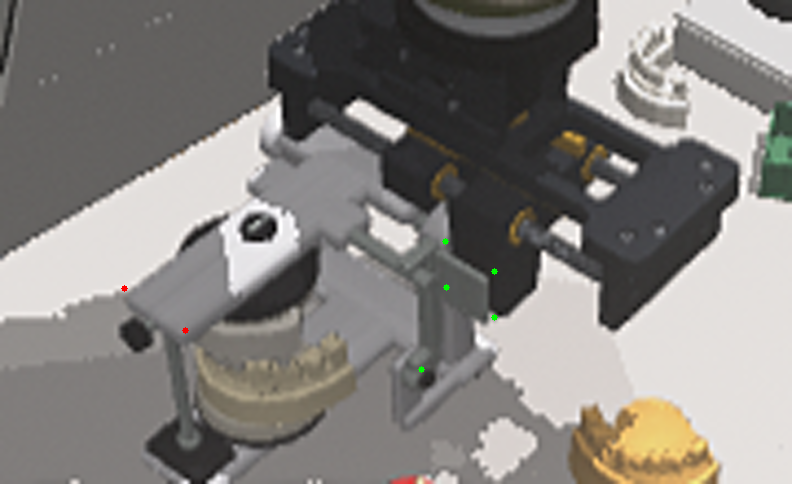

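The latch looks upright with its nose over the pin (425,270), and the tab is at (465,280), within 1–2 mm of the hooked position. The arm is closed. I'll press a little more to find the stop.

Emit:
drive_tool --rows '[{"xyz":[-0.3,0,0],"twist":[0,0,0]},{"xyz":[-0.3,0,0],"twist":[0,0,0]},{"xyz":[-0.3,0,0],"twist":[0,0,0]},{"xyz":[-0.3,0,0],"twist":[0,0,0]},{"xyz":[0,0,0],"twist":[0,0,0]},{"xyz":[0,0,0],"twist":[0,0,0]},{"xyz":[0,0,0],"twist":[0,0,0]},{"xyz":[0,0,0],"twist":[0,0,0]}]'

```text
time: 18.75
position: [491.7, -377.2, 94.7]
tool_rot: [0.0, 0.996, -0.087, 0.001]
ft_force: [5.2, -0.7, 0.5]
finger_gap: -0.0
gripper_force: 2.6
```

Run:
```python
from h import *
loc()
a=manip.read_camera('scene');b=cv2.imread('pics/s9.png')[:,:,::-1]
# image shift of the tab and of the base (lower cast / table) between last picture and now
for n,(u0,v0,u1,v1) in dict(tab=(290,185,320,220),base=(235,215,290,245)).items():
    f=lambda i:np.float32(cv2.cvtColor(np.ascontiguousarray(i[v0:v1,u0:u1]),cv2.COLOR_RGB2GRAY))
    print(n,cv2.phaseCorrelate(f(b),f(a)))
```

```text
18.75 local 32.2 -87.1 94.7 F [ 5.2 -0.7  0.5]
tab ((-0.27221935036148004, 0.26151218625632566), 0.9262110855844286)
base ((-0.2972169611882691, -0.05525799741903015), 0.9896588310930464)
```

Force plateaus at 5 N and the whole base now creeps (~1 mm), starting at finger x≈34 mm. That is the predicted hooked position, so the latch is at its stop. Backing off.

Emit:
drive_tool --rows '[{"xyz":[2,0,0],"twist":[0,0,0]},{"xyz":[10,0,0],"twist":[0,0,0]},{"xyz":[15,0,0],"twist":[0,0,0]},{"xyz":[10,0,0],"twist":[0,0,0]},{"xyz":[0,0,-25],"twist":[0,0,0]},{"xyz":[0,0,-40],"twist":[0,0,0]},{"xyz":[0,0,-40],"twist":[0,0,0]},{"xyz":[10,0,-20],"twist":[0,0,0]}]'

```text
time: 19.6
position: [537.3, -385.6, 223.4]
tool_rot: [0.001, 0.996, -0.087, 0.001]
ft_force: [0.6, -0.2, -0.3]
finger_gap: 0.3
gripper_force: 0.0
```

Run:
```python
from h import *
loc()
a=pic('scene','s10');tips('scene',['push_face','articulator','thumb_tab','latch_pivot','tan_cast','wax_puck','resin_cast'])
x,y=474.2,-285.6;c,sn=np.cos(-.175),np.sin(-.175)
W=lambda L:np.array(L)@np.array([[c,sn,0],[-sn,c,0],[0,0,1]])+[x,y,0]
b=cv2.resize(a[140:250,200:380],None,fx=4.4,fy=4.4,interpolation=cv2.INTER_CUBIC)[:,:,::-1].copy()
P=[[25,-67,118],[25,-94,118],[25,-67,90],[25,-94,90],[12,-63,45]]
for q in proj('scene',W(P)): cv2.circle(b,tuple(np.int32((q-[200,140])*4.4)+[4,9]),3,(0,255,0),-1)
cv2.imwrite('pics/s10c.png',b)
```

```text
19.6 local 78.5 -87.4 223.4 F [ 0.6 -0.2 -0.3]
scene push_face [([425.9, -276.3, 119.5], 0.65)]
scene articulator [([472.7, -283.1, 2.1], 0.98)]
scene thumb_tab [([480.2, -368.5, 107.7], 0.78)]
scene latch_pivot [([474.8, -347.8, 43.0], 0.83)]
scene tan_cast [([500.1, -449.3, 0.3], 0.89)]
scene wax_puck [([429.0, -369.3, -0.7], 0.58)]
scene resin_cast [([597.3, -301.9, -1.6], 0.84)]
```

View pics/s10c.png

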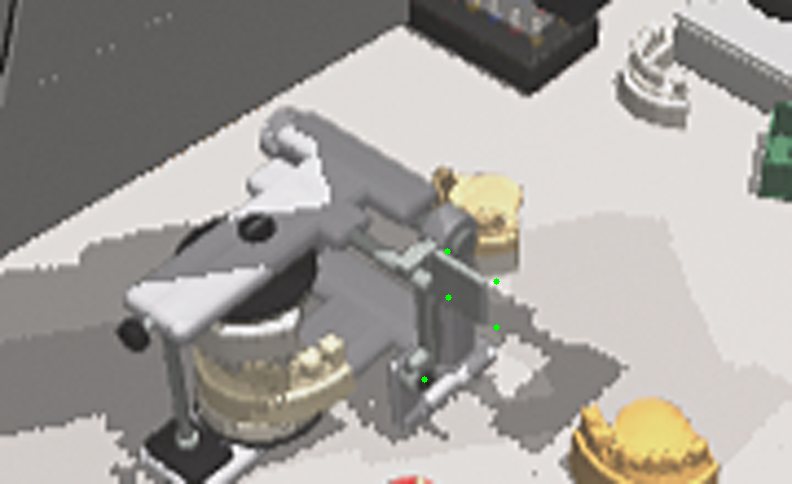

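The latch stands upright with its nose hooked over the pin (420,262), the arm is closed with its pin on the table, nothing else has moved and the robot is clear.

```bash
python3 -c "
from h import *
print(manip.sign_off())"
```

```text
the job is handed in; nothing more can be done
None
```

The articulator is closed with its front pin on the black table and the latch hooked over the cross pin; I handed the job in at about 20 s, the base having crept roughly 1 mm and the models and puck left in place, but the sign-off returned no verdict.

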